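Set up the inspection stand and show the stoppered cell to its camera

ROBOT

A 6-joint arm with a two-finger parallel gripper is mounted at the origin on a cart in front of the work surface, level with it; the furniture and walls round the work are solid. World frame = base frame: x ahead of the robot, y to its left, z up, the work surface at z = 0. Lengths are in m, angles in rad, forces in N, time in s.
With the tool pointing down it reaches from about 0.35 to 0.725 m from the base axis. Payload 6 kg.
Tool frame: the origin (TCP) lies on the mounting face of the last link; the fingertips stand 173 mm ahead of it and the grasp point (between the pads) lies 155 mm ahead of it; z points along the fingers, y is the direction in which the jaws open and shut (so a half turn about z gives the same grasp; the last joint's range is limited). The gripper opens to 85 mm and grips with 20 to 120 N. Pads are 22 mm wide; open, the fingers measure 114 mm over their backs; the gripper's body (76 mm by 85 mm) begins 54 mm behind the grasp point. The pads swing forward as they close: fully open they stand 13 mm farther back than shut.
Start: joints at [0.334, 0.04, 0.085, 0, -1.615, -0.334], TCP at [0.6, 0, 0.405] pointing down, gripper open.
Joint ranges: [-2.56, 2.56], [-1.29, 2.01], [-1.08, 1.49], [-3.29, 1.98], [-2.81, -0.18], [-2.99, 2.99]. Speed limits (rad/s): [2.57, 2.57, 3.01, 3.14, 3.14, 3.14].

INTERFACE

Orientations are given as [roll, pitch, yaw] about the fixed x, y, z axes, in that order (R = Rz(yaw) Ry(pitch) Rx(roll)).
In Python, from bench import get_obs, capture, workorder, regions_of gives the robot as it stands. The module is installed in compiled form; this text tells all that it offers.
- The arm moves only by the shell command python3 -m jog 'ROWS' [FORCE]. ROWS is JSON, a list of rows, each a list of 5 numbers: the gripper command: -1 is fully open, 1 is shut, values between are in proportion, then the shift along the tool's x, y, z in m, then the turn about the tool's z in rad. A call has 1 to 20 rows; each row is the pose to reach, as a shift and turn from the pose commanded when the call began, along the tool's axes at that moment; what a row does not reach only later rows make up. A row lasts 1/10 s, in which the tool goes at most 50 mm and 8.59 degrees, less where a joint would pass 70% of its speed; a pose out of reach is approached as far as the arm can. A call with a gripper value outside its range is refused whole. The fingers move at their own pace and stop on an object; FORCE is the grip in N (left out, the last holds). Time passes only in rows, so rows that repeat a pose let the fingers close. It gives the time, the measured TCP pose, the force and the opening at its end, in the units of the state.
- get_obs(): the state, without advancing time (a new reading comes with each control period).
- capture(name): name is "scene" or "side" or "wrist"; returns a dict with "img" (400x640x3 uint8, red, green, blue), "fov_y" (degrees; the focal length in pixels is half the picture's height over the tangent of half this angle, whatever the lens; pixels are square), "cx", "cy" (the principal point, pixels), "cam_to_world" (4x4, takes a point from camera to world coordinates); the wrist camera has in their place "tool_from_camera" (4x4, takes a point from camera to tool coordinates, whose origin is the TCP and whose axes are the flange's). Camera axes: x right, y up, looking along -z (the intrinsics and any distortion apply to the point x, -y, -z); pixel columns grow to the right and rows downward; lengths in m; the calibration is good to about 2 mm. A picture is of the moment at which its call begins: read the wrist's pose just before it. There is no depth.
- workorder.job_done(): hands the job in, once; it reports no verdict.
Trained networks look in the newest picture that a camera, given by its name, has taken for a name from the list of things; names that differ only in an ending like _2 or _b are one class to them, and where a whole thing is asked for, a point or a joint stands for the part that bears it (a point fixed in the world has none). Each returns a list of dicts, best first, with "score" (0 to 1); they miss things now and then, are a little off and sometimes report something else, mostly with a low value. They report only what shows in the picture. A call takes as long as a camera call. They do not tell look-alikes from the thing itself.
- regions_of(name, camera): "pixels" (400x640 bool, what is visible of it) and "rect" ([left, top, right, bottom] in pixels, round what is visible of it).
The state is a dict: "time": time; "q": joint angles; "qd": joint speeds; "joint_torque": joint torques, N m; "tool_pos": TCP position; "eef_rot": TCP orientation; "contact_force": force on the tool from outside, world axes, zero at the start; "ft_torque": the same for the moment, N m; "finger_gap": opening from 0.0 (shut) to 1.0 (fully open).
Only numpy, scipy, OpenCV 4.12 (cv2) and the standard library are available. Lean on these libraries where they do the work, as an engineer would, in place of code of your own. Each camera call takes 0.05 s, during which the arm holds its last target.

TASK

Get the optical cell ready for its inspection picture: move the solid backing plate (the one without the round window) out of the storage block into the slot of the inspection stand, pushed fully home and let go. Then take the stoppered cell out of its rack and hold it still in the air before the camera, upright, at lens height, half way between the lens and the backing plate and centred on the lens axis, with its clear end windows facing lens and plate. Finish while still holding it there; leave the windowed plate and the two open cells where they stand.

Things in the scene. Friction and masses are not known exactly. Their poses are not given: they have to be found in the camera images.
- stand: Inspection stand, fixed: aluminium base plate 96 (x) x 300 (y) x 12 mm, y from -122 to 178 mm, with a grey camera on a post at its +y end and a black slotted plate holder at its -y end. Origin on the worktop below the point half way between lens and backing plate; z up, y along the level lens axis toward the camera.
- lens (a point): Centre of the front rim of the camera's lens (35 mm diameter), 90 mm above the worktop; axes as the stand's. The camera looks along -y. Behind the lens, toward +y, the camera ends 86 mm away; it is 44 mm wide and its top is 112 mm above the worktop.
- slot (a point): Centre of the slot's floor in the plate holder, 18 mm above the worktop, 94.5 mm from the stand's origin toward -y; axes as the stand's. The slot is 86 mm long (x), 7 mm wide (y), 20 mm deep, open at the top with a 3 mm bevel. The holder block is 108 (x) x 30 (y) mm, its top 38 mm above the worktop.
- midpoint (a point): The point in the air on the lens axis, half way between lens and backing plate: 90 mm above the worktop, 92 mm from the lens rim and 92 mm from the plate's face; axes as the stand's (y along the lens axis, z up).
- plate_block: White storage block, fixed, 112 (x) x 108 (y) x 30 (z) mm on a foot 124 x 118 x 6 mm, with two slots along its y, 86 x 7 mm and 20 mm deep, at x = -35 and +35 mm; slot floors 10 mm above the worktop. The two plates stand upright in the slots, in either order. Origin at the centre of its underside.
- blank_plate: The solid backing plate, loose, grey plastic, 100 g: 5 mm thick (x), 80 mm wide (y), 114 mm high (z), without any hole. Its top 16 mm (z from 98 to 114 mm) is a grip bar 10 mm thick (x) and 60 mm wide (y). Origin at the centre of its lower edge; z up the plate.
- window_plate: The other plate, loose, same material, 5 x 80 x 114 mm too, but with a 46 mm round window through it (centre 67 mm up) and a grip bar only 32 mm wide. To be left in the storage block. Origin at the centre of its lower edge.
- cell_rack: White rack block, fixed, 140 (x) x 46 (y) x 22 (z) mm on a foot 150 x 56 x 5 mm, with three rectangular wells 24.5 (x) x 14.5 (y) mm, 14 mm deep, in a row along x at -44, 0 and +44 mm; well floors 8 mm above the worktop. A cell stands in each well, in any order. Origin at the centre of its underside.
- stoppered_cell: The stoppered optical cell, loose, 20 g: 22.5 mm long (x), 12.5 mm wide (y), glass part 45 mm high, with a white stopper on top that ends in a small knob 12 x 8 mm (59 mm high over all). The two wide faces (normals along y) are frosted, for the fingers; the two narrow end faces (normals along x) are the clear windows. Origin at the centre of its underside; its lowest 14 mm stand in the well of the rack.
- stoppered_cell_mid (a point): Middle of the glass part of the stoppered cell, 22.5 mm above its underside; axes as the cell's.
- open_cell_a: An open cell of the same size without a stopper (45 mm high), loose, standing in the rack. To be left there. Origin at the centre of its underside.
- open_cell_b: Another open cell without a stopper, the same. To be left in the rack.
Not all that is in view belongs to the job. What is shaped like the stoppered_cell but black or pink is not meant.

How it is judged:
By the outcome, as a careful person would: the job done as asked, in the order asked, and still so for the second after the job is handed in, while the arm keeps its last pose, push and grip.
It also fails if it takes over 72 s, if anything falls off the work surface, if the arm or the gripper's body presses on something with over 40 N, if the wrist force passes 120 N, or if a joint passes its speed limit or range.

## Working session

There is one attempt and no reset: what is moved stays moved. The work goes in short steps, Python scripts to look and compute and a shell command to move; the robot and the scene stay as the last step left them, time stands still between calls to the robot, and variables do not carry over. Pictures are saved under pics/ and viewed, and the job is handed in when it is done.

```bash
mkdir -p pics; ls
python3 - <<'E'
from bench import get_obs, capture
import cv2, numpy as np
o=get_obs(); print({k:np.round(v,3).tolist() for k,v in o.items()})
for n in ("scene","side","wrist"):
    c=capture(n); cv2.imwrite(f"pics/{n}0.png",c["img"][:,:,::-1])
    print(n,c["fov_y"],c["cx"],c["cy"],[k for k in c], np.round(c.get("cam_to_world",c.get("tool_from_camera")),3).tolist())
E
```

```text
pics
{'time': 0.0, 'q': [0.334, 0.041, 0.084, -0.001, -1.615, -0.334], 'qd': [0.0, 0.0, 0.0, -0.002, 0.0, -0.001], 'joint_torque': [-0.001, -36.82, 34.741, 6.932, -0.005, -0.0], 'tool_pos': [0.6, 0.0, 0.404], 'eef_rot': [3.14, -0.0, -1.571], 'contact_force': [-0.429, -0.367, -0.232], 'ft_torque': [-0.015, -0.002, -0.005], 'finger_gap': 1.001}
scene 48.45518817282827 319.6198773492201 196.32322173662132 ['img', 'fov_y', 'cx', 'cy', 'cam_to_world'] [[0.901, 0.238, -0.363, 0.05], [-0.434, 0.527, -0.731, -0.832], [0.017, 0.816, 0.578, 0.792], [0.0, 0.0, 0.0, 1.0]]
side 57.296366414736895 323.31584362133015 201.86711009171393 ['img', 'fov_y', 'cx', 'cy', 'cam_to_world'] [[-0.996, 0.038, -0.075, 0.394], [-0.084, -0.494, 0.865, 1.056], [-0.004, 0.869, 0.496, 0.661], [0.0, 0.0, 0.0, 1.0]]
wrist 62.36973236981825 323.6917403633271 201.8968323796701 ['img', 'fov_y', 'cx', 'cy', 'tool_from_camera'] [[0.0, 0.958, 0.288, 0.074], [1.0, 0.0, -0.001, 0.0], [-0.001, 0.288, -0.958, 0.031], [0.0, 0.0, 0.0, 1.0]]
```

View pics/scene0.png

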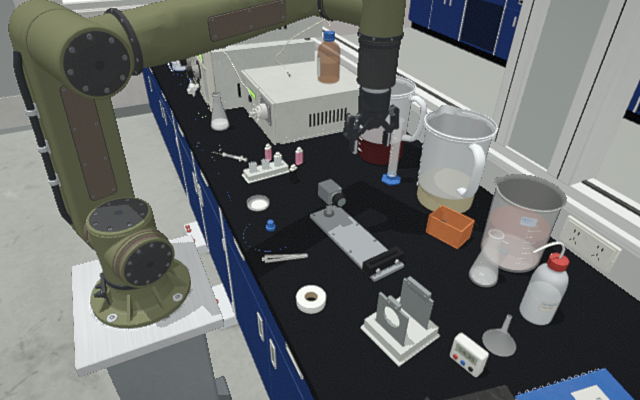

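View pics/side0.png

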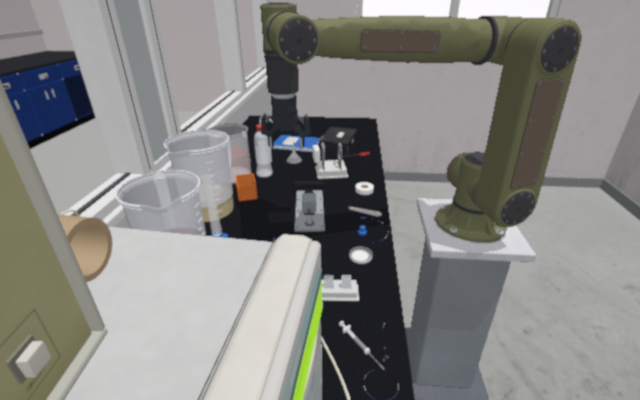

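View pics/wrist0.png

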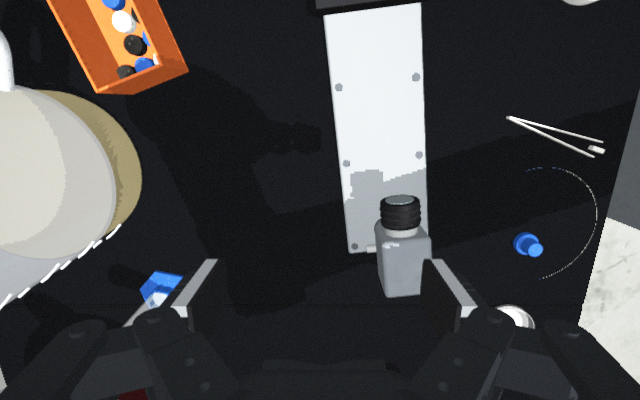

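The scene view shows the stand in the middle (~355,235), the plate block at (400,330) with the windowed plate near (392,318) and the solid one near (417,300), and the cell rack at (270,165). I'll crop the rack and the block and run the networks.

```bash
cat > h.py <<'E'
import numpy as np, cv2
from scipy.spatial.transform import Rotation as Rn
from bench import get_obs, capture, regions_of
def K(c):
    h=c["img"].shape[0]; f=h/2/np.tan(np.radians(c["fov_y"]/2)); return f,c["cx"],c["cy"]
def pose(c,o=None):
    if "cam_to_world" in c: return np.array(c["cam_to_world"])
    T=np.eye(4); T[:3,:3]=Rn.from_euler("xyz",o["eef_rot"]).as_matrix(); T[:3,3]=o["tool_pos"]
    return T@np.array(c["tool_from_camera"])
def ray(c,T,u,v):
    f,cx,cy=K(c); d=T[:3,:3]@np.array([(u-cx)/f,-(v-cy)/f,-1.0]); return T[:3,3],d
def atz(c,T,u,v,z):
    p,d=ray(c,T,u,v); return p+d*(z-p[2])/d[2]
def proj(c,T,P):
    P=np.atleast_2d(P); f,cx,cy=K(c); q=(P-T[:3,3])@T[:3,:3]
    return np.c_[cx+f*q[:,0]/-q[:,2], cy+f*q[:,1]/q[:,2]]
def crop(img,x0,y0,x1,y1,s,fn):
    cv2.imwrite(fn,cv2.resize(img[y0:y1,x0:x1,::-1],None,fx=s,fy=s,interpolation=cv2.INTER_CUBIC))
E
python3 - <<'E'
from h import *
s=capture("scene"); 
for n in ["stand","plate_block","blank_plate","window_plate","cell_rack","stoppered_cell","open_cell_a"]:
    for r in regions_of(n,"scene")[:4]: print(n,round(r["score"],2),np.round(r["rect"]).tolist(),r["pixels"].sum())
crop(s["img"],230,130,330,200,7,"pics/rackc.png")
crop(s["img"],350,265,450,370,5,"pics/blockc.png")
E
```

```text
stand 0.94 [316.0, 182.0, 403.0, 279.0] 3494
plate_block 0.56 [363.0, 298.0, 440.0, 366.0] 1995
blank_plate 0.61 [403.0, 277.0, 435.0, 329.0] 1110
blank_plate 0.6 [311.0, 176.0, 405.0, 278.0] 3579
window_plate 0.69 [377.0, 291.0, 407.0, 347.0] 978
cell_rack 0.69 [242.0, 164.0, 290.0, 186.0] 485
stoppered_cell 0.65 [264.0, 144.0, 274.0, 158.0] 94
stoppered_cell 0.58 [271.0, 154.0, 285.0, 167.0] 105
stoppered_cell 0.54 [290.0, 165.0, 298.0, 184.0] 146
open_cell_a 0.6 [259.0, 158.0, 271.0, 170.0] 92
```

View pics/rackc.png

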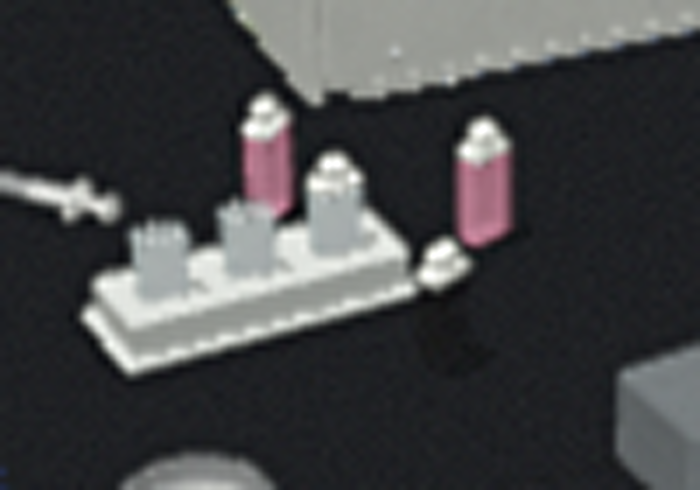

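View pics/blockc.png

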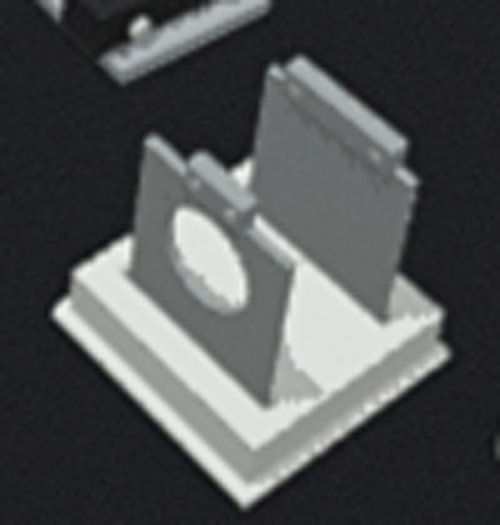

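Candidates for the stoppered cell: rack (277,160), clear with a white stopper and seated in a well; pink look-alikes at (268,151) and (299,155), both outside the rack; a black one at (294,173). Only (277,160) fits, and the crop confirms it. The solid plate is at (418,300), with no hole and a wide grip bar; the windowed one is at (392,318).

Next I'll get rough positions.

Run:
```python
from h import *
s=capture("scene");T=pose(s)
def P(cx,cy,k,ox,oy,z): print(np.round(atz(s,T,cx/k+ox,cy/k+oy,z),4))
print("block foot corners L,B,R"); 
for a in [(52,314),(245,505),(450,352)]: P(*a,5,350,265,0.003)
print("block top L,B,R")
for a in [(72,275),(250,450),(443,318)]: P(*a,5,350,265,0.030)
print("blank bar ends top"); 
for a in [(295,62),(405,147)]: P(*a,5,350,265,0.114)
print("rack top corners L,B,R")
for a in [(92,285),(135,325),(408,252),(360,210)]: P(*a,7,230,130,0.022)
print("stopper"); P(335,160,7,230,130,0.059)
print("cell base at top of rack"); P(335,250,7,230,130,0.022)
print("pink/black"); P(485,240,7,230,130,0);P(268,212,7,230,130,0);P(455,370,7,230,130,0)
w=capture("wrist");o=get_obs();T=pose(w,o)
print("stand plate: corners in wrist (z .012)")
for a in [(324,15),(421,4),(350,253),(428,240)]: print(np.round(atz(w,T,*a,0.012),4))
print("lens", np.round(atz(w,T,400,200,0.0975),4))
```

```text
block foot corners L,B,R
[ 0.4116 -0.3158  0.003 ]
[ 0.4349 -0.4296  0.003 ]
[ 0.5565 -0.4052  0.003 ]
block top L,B,R
[ 0.4171 -0.3194  0.03  ]
[ 0.4374 -0.4237  0.03  ]
[ 0.5474 -0.4047  0.03  ]
blank bar ends top
[ 0.5189 -0.319   0.114 ]
[ 0.5319 -0.3771  0.114 ]
rack top corners L,B,R
[0.3693 0.3729 0.022 ]
[0.3766 0.3321 0.022 ]
[0.5139 0.3402 0.022 ]
[0.5076 0.3855 0.022 ]
stopper
[0.4919 0.3746 0.059 ]
cell base at top of rack
[0.4831 0.3559 0.022 ]
pink/black
[0.5658 0.3687 0.    ]
[0.4784 0.437  0.    ]
[0.5072 0.269  0.    ]
stand plate: corners in wrist (z .012)
[ 0.5991 -0.1554  0.012 ]
[ 0.5052 -0.165   0.012 ]
[0.5679 0.0991 0.012 ]
[0.4759 0.0823 0.012 ]
lens [0.533  0.0077 0.0975]
```

```bash
python3 -m jog '[[-1,0.04,0.01,0,0],[-1,0.08,0.02,0,0],[-1,0.12,0.03,0,0],[-1,0.16,0.045,0,0],[-1,0.20,0.06,0,0],[-1,0.24,0.07,0,0],[-1,0.28,0.075,0,0],[-1,0.28,0.075,0,0],[-1,0.28,0.075,0,0]]'
python3 - <<'E'
from h import *
o=get_obs();w=capture("wrist");T=pose(w,o)
cv2.imwrite("pics/w1.png",w["img"][:,:,::-1]); np.save("w1T.npy",T)
E
```

```text
time: 1.55
tool_pos: [0.5247, -0.2808, 0.4044]
eef_rot: [3.141, 0.0, -1.573]
contact_force: [-0.0, 0.8, 0.2]
finger_gap: 1.004
```

View pics/w1.png

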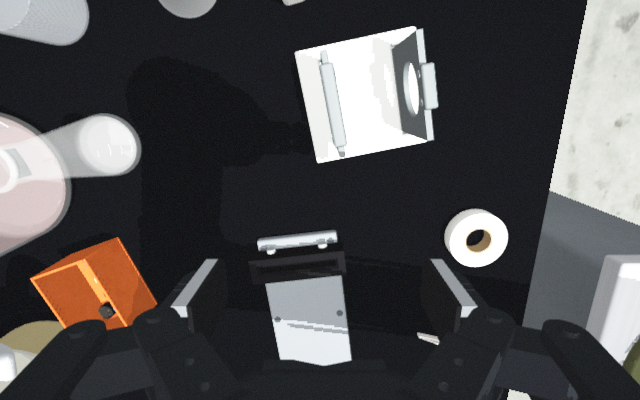

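The wrist view shows the block around (365,95), with the solid plate's bar running (322,62)→(341,150) and the windowed plate at (418,85). The stand's holder is at (298,262). I'll enlarge it for edge picking.

Run:
```python
import cv2
i=cv2.imread("pics/w1.png")
cv2.imwrite("pics/w1a.png",cv2.resize(i[15:175,285:445],None,fx=3.7,fy=3.7,interpolation=cv2.INTER_CUBIC))
cv2.imwrite("pics/w1b.png",cv2.resize(i[220:380,225:385],None,fx=3.7,fy=3.7,interpolation=cv2.INTER_CUBIC))
```

```text
(no output)
```

View pics/w1a.png

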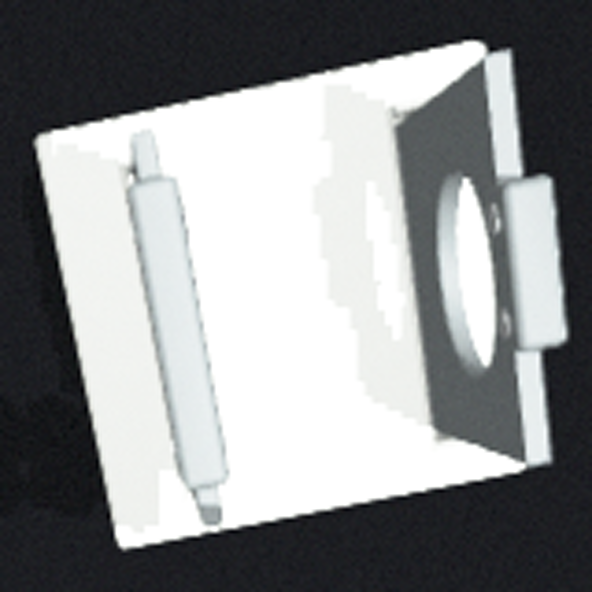

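View pics/w1b.png

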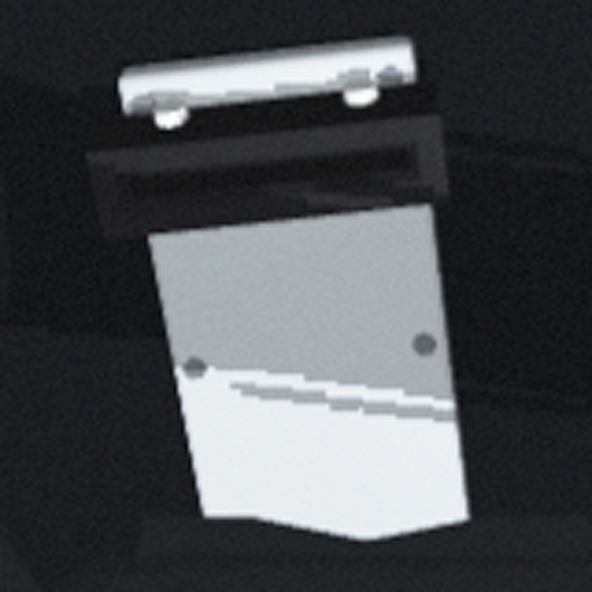

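Run:
```python
from h import *
w=capture("wrist");T=np.load("w1T.npy")
def P(L,ox,oy,z):
    A=np.array([atz(w,T,a/3.7+ox,b/3.7+oy,z)[:2] for a,b in L]); 
    print(np.round(A,4).tolist(), "c",np.round(A.mean(0),4),"len",np.round(np.linalg.norm(np.roll(A,-1,0)-A,axis=1),4))
    for i in (0,1):
        d=A[(i+1)%len(A)]-A[i]; print("   dir deg",np.degrees(np.arctan2(d[1],d[0])).round(2))
    return A
print("bar");P([(133,183),(178,178),(228,480),(183,487)],285,15,0.124)
print("foot");P([(36,137),(122,548),(525,470)],285,15,0.003)
print("holder top");P([(87,153),(442,115),(449,197),(105,238)],225,220,0.038)
print("slot floor rim");P([(115,178),(413,143),(420,178),(122,205)],225,220,0.038)
print("base sides left/right");P([(150,237),(205,517)],225,220,0.012);P([(432,207),(468,518)],225,220,0.012)
```

```text
bar
[[0.5259, -0.3799], [0.5173, -0.3808], [0.5069, -0.3241], [0.516, -0.3227]] c [ 0.5165 -0.3518] len [0.0086 0.0577 0.0092 0.0581]
   dir deg -174.21
   dir deg 100.48
foot
[[0.5536, -0.4041], [0.5304, -0.2887], [0.4093, -0.3121]] c [ 0.4978 -0.335 ] len [0.1177 0.1233 0.1711]
   dir deg 101.34
   dir deg -169.08
holder top
[[0.6084, -0.1841], [0.5011, -0.1964], [0.4985, -0.1689], [0.6048, -0.155]] c [ 0.5532 -0.1761] len [0.108  0.0276 0.1072 0.0293]
   dir deg -173.45
   dir deg 95.39
slot floor rim
[[0.6004, -0.1757], [0.5097, -0.1872], [0.5075, -0.1754], [0.5988, -0.1664]] c [ 0.5541 -0.1762] len [0.0914 0.012  0.0918 0.0094]
   dir deg -172.76
   dir deg 100.81
base sides left/right
[[0.596, -0.1399], [0.5822, -0.0259]] c [ 0.5891 -0.0829] len [0.1148 0.1148]
   dir deg 96.92
   dir deg -83.08
[[0.5021, -0.1509], [0.4873, -0.0252]] c [ 0.4947 -0.088 ] len [0.1265 0.1265]
   dir deg 96.69
   dir deg -83.31
```

The block measures 118×124 mm at yaw 11.1°, and the bar centre (0.5165,-0.3518) agrees with the block-derived slot (0.5158,-0.3514). The stand yaw is about 6.9° and the slot is at about (0.5535,-0.176). I'm moving above the solid plate.

```bash
python3 -m jog '[[0,0.024,0.003,0,-0.07],[0,0.048,0.006,0,-0.14],[0,0.071,0.0085,0,-0.196],[0,0.071,0.0085,0.03,-0.196],[0,0.071,0.0085,0.06,-0.196],[0,0.071,0.0085,0.07,-0.196],[0,0.071,0.0085,0.07,-0.196],[0,0.071,0.0085,0.07,-0.196]]'
python3 - <<'E'
from h import *
o=get_obs();w=capture("wrist");T=pose(w,o); print(o["q"])
cv2.imwrite("pics/w2.png",w["img"][:,:,::-1]); np.save("w2T.npy",T)
E
```

```text
time: 2.45
tool_pos: [0.517, -0.3505, 0.3365]
eef_rot: [-3.14, -0.002, -1.374]
contact_force: [-0.7, 0.3, 1.0]
finger_gap: 0.501
[-2.75518988e-01  1.06926233e-01  3.10849601e-02  1.06004935e-03
 -1.49307501e+00  4.72617913e-01]
```

View pics/w2.png

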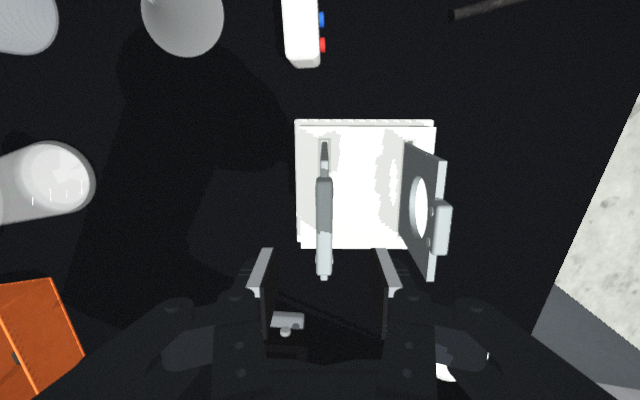

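Run:
```python
from h import *
import cv2
w=capture("wrist");T=np.load("w2T.npy");o=get_obs()
crop(w["img"],280,100,460,290,3.1,"pics/w2a.png")
Tt=T@np.linalg.inv(np.array(w["tool_from_camera"]))
for u,v in [(324,178),(324,275)]:
    p=atz(w,T,u,v,0.124); print(np.round(p,4), np.round(np.linalg.inv(Tt)@np.r_[p,1],4)[:3])
print(proj(w,T,(Tt@np.array([[0,0,.155,1],[0,0,.213,1],[.03,0,.213,1],[-.03,0,.213,1]]).T).T[:,:3]))
```

```text
[ 0.5232 -0.3834  0.124 ] [0.033  0.0006 0.2126]
[ 0.5112 -0.3237  0.124 ] [-0.0279  0.0006  0.2125]
[[322.7349907  284.10312651]
 [322.92453952 232.45657355]
 [322.89909826 183.05472796]
 [322.94782333 277.66908733]]
```

View pics/w2a.png

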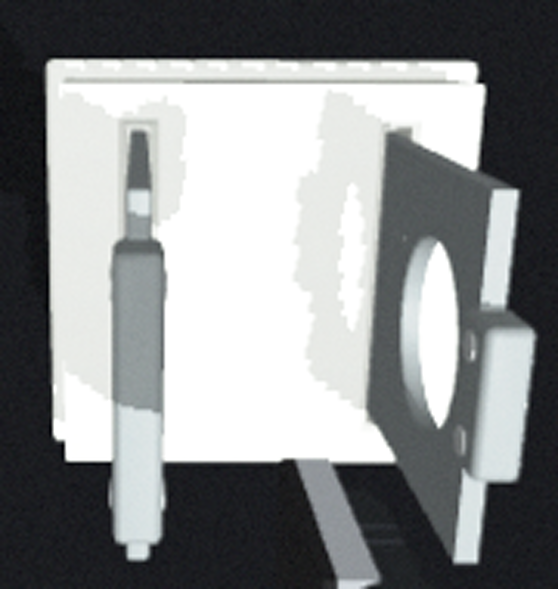

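```bash
python3 -m jog '[[0,0.0025,0.001,0.025,0],[0,0.0025,0.001,0.05,0],[0,0.0025,0.001,0.067,0],[0,0.0025,0.001,0.067,0],[1,0.0025,0.001,0.067,0],[1,0.0025,0.001,0.067,0],[1,0.0025,0.001,0.067,0],[1,0.0025,0.001,0.067,0],[1,0.0025,0.001,0.067,0],[1,0.0025,0.001,0.067,0]]' 60
```

```text
time: 3.55
tool_pos: [0.5164, -0.3539, 0.2701]
eef_rot: [-3.139, -0.003, -1.374]
contact_force: [0.2, -0.6, 5.8]
finger_gap: 0.108
```

```bash
python3 -m jog '[[1,0,0,-0.01,0],[1,0,0,-0.025,0],[1,0,0,-0.045,0],[1,0,0,-0.07,0],[1,0,0,-0.1,0],[1,0,0,-0.125,0],[1,0,0,-0.135,0],[1,0,0,-0.135,0],[1,0,0,-0.135,0]]'
python3 - <<'E'
from h import *
o=get_obs();w=capture("wrist");s=capture("scene")
cv2.imwrite("pics/w3.png",w["img"][:,:,::-1]);crop(s["img"],280,130,460,380,2.4,"pics/s3.png")
E
```

```text
time: 4.45
tool_pos: [0.516, -0.3535, 0.4012]
eef_rot: [3.14, 0.002, -1.375]
contact_force: [0.2, 0.1, -2.8]
finger_gap: 0.106
```

View pics/s3.png

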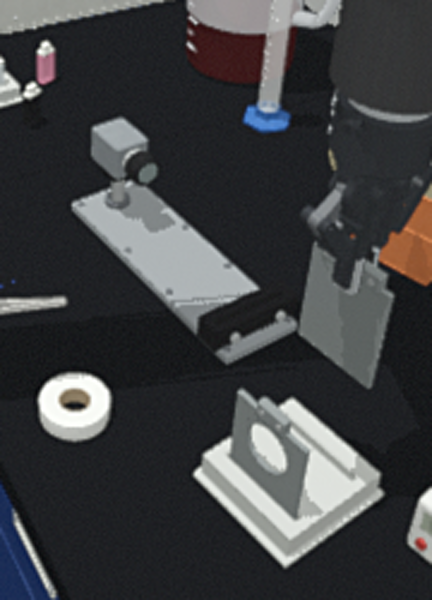

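View pics/w3.png

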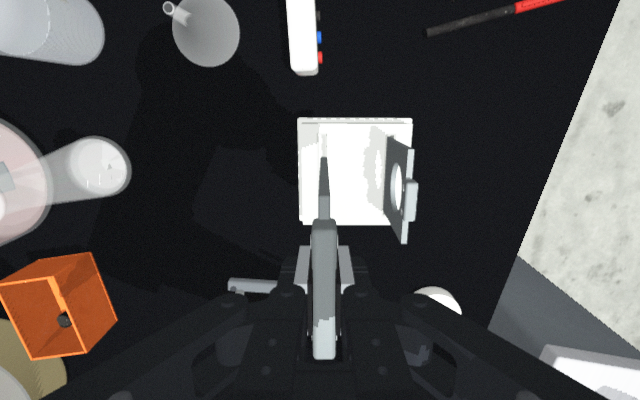

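Run:
```python
from h import *
w=capture("wrist");M=np.array(w["tool_from_camera"])
i=w["img"]; 
crop(i,270,140,380,370,2.6,"pics/w3a.png")
for u,v in [(324,222),(324,357),(313,340),(336,340),(313,250),(335,250)]:
    p=atz(w,M,u,v,0.146); print(u,v,np.round(p,4))
```

```text
324 222 [0.0313 0.0005 0.146 ]
324 357 [-0.0295  0.0005  0.146 ]
313 340 [-0.0209 -0.004   0.146 ]
336 340 [-0.0209  0.0055  0.146 ]
313 250 [ 0.02   -0.0037  0.146 ]
335 250 [0.02   0.0047 0.146 ]
```

View pics/w3a.png

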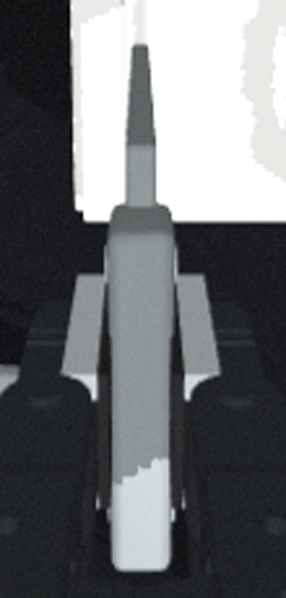

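```bash
python3 -m jog '[[1,-0.014,-0.006,0,0.14],[1,-0.028,-0.012,0,0.28],[1,-0.042,-0.018,0,0.42],[1,-0.056,-0.024,0,0.56],[1,-0.07,-0.03,0,0.7],[1,-0.084,-0.036,0,0.84],[1,-0.098,-0.042,0,0.98],[1,-0.112,-0.048,0,1.12],[1,-0.126,-0.054,0,1.26],[1,-0.14,-0.06,0,1.4],[1,-0.154,-0.066,0,1.54],[1,-0.1666,-0.0712,0,1.646],[1,-0.1666,-0.0712,0,1.646],[1,-0.1666,-0.0712,0,1.646],[1,-0.1666,-0.0712,0,1.646]]'
python3 - <<'E'
from h import *
o=get_obs();w=capture("wrist");s=capture("scene");print(o["q"])
np.save("w4T.npy",pose(w,o));np.save("w4i.npy",w["img"])
cv2.imwrite("pics/w4.png",w["img"][:,:,::-1]);crop(s["img"],280,130,460,330,3,"pics/s4.png")
E
```

```text
time: 6.1
tool_pos: [0.5533, -0.1768, 0.4023]
eef_rot: [-3.142, -0.001, -3.02]
contact_force: [-0.7, 0.1, -1.2]
finger_gap: 0.105
[ 3.59278092e-02 -1.06164379e-02  2.90416266e-02  1.39309108e-04
 -1.61133058e+00 -1.48478370e+00]
```

View pics/w4.png

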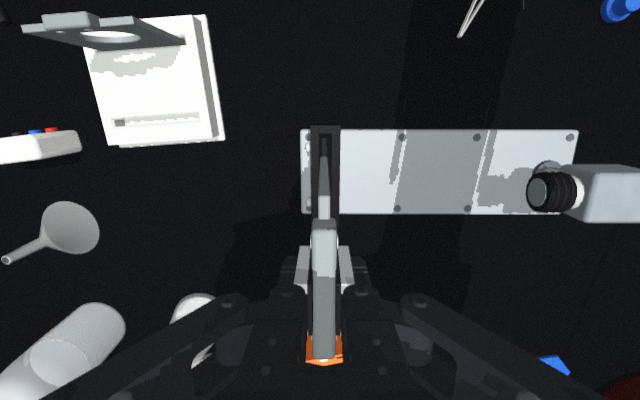

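View pics/s4.png

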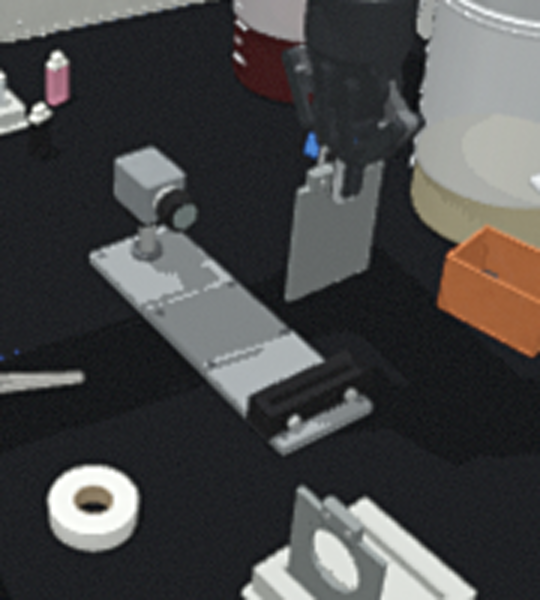

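The plate hangs upright over the holder (325,150). The whole stand is in view: base (301..579,130..213), lens near (538,192). I'll refine the stand pose from this picture.

Run:
```python
from h import *
i=np.load("w4i.npy")
crop(i,290,115,360,225,5,"pics/w4a.png");crop(i,500,115,640,235,5,"pics/w4b.png")
```

```text
(no output)
```

View pics/w4a.png

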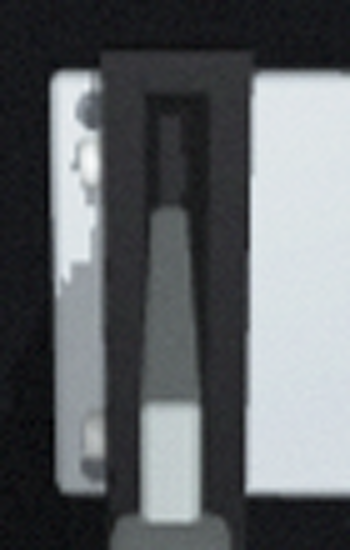

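View pics/w4b.png

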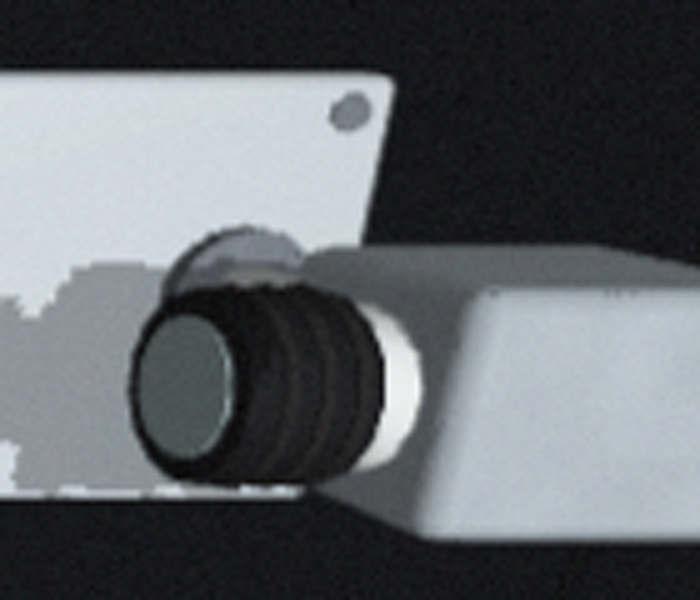

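Run:
```python
from h import *
w=capture("wrist");T=np.load("w4T.npy");M=np.array(w["tool_from_camera"]);Tt=T@np.linalg.inv(M)
A=lambda u,v,z: atz(w,T,u,v,z)[:2]
TL,BL,TR,BX=A(300.4,129.4,.012),A(301.4,214,.012),A(578.6,130,.012),A(560,214,.012)
print("len",np.linalg.norm(TR-TL),"wid",np.linalg.norm(BL-TL))
ang=lambda d:np.degrees(np.arctan2(d[1],d[0]))
print("y-axis ang",ang(TR-TL),ang(BX-BL))
a=np.radians((ang(TR-TL)+ang(BX-BL))/2); ey=np.array([np.cos(a),np.sin(a)]);ex=np.array([ey[1],-ey[0]])
O1=(TL+BL)/2+.122*ey; O2=(TR+(ex*.048))-.178*ey
print("O from -y end",O1,"O from +y end",O2)
L=A(536.6,192.4,.09);print("lens",L,"O from lens",L-.092*ey, "expected lens",O1+.092*ey)
O=(O1+O2)/2; S=O-.0945*ey
print("slot",S, "yaw",np.degrees(a)-90)
for u,v,z in [(319,134,.038),(332,134,.038),(322,138,.018),(327,138,.018),(310.4,126,.038),(340.4,126,.038)]:
    p=A(u,v,z); d=p-S; print(u,v,"in stand rel slot",np.round([d@ex,d@ey],4))
p=np.linalg.inv(Tt)@np.r_[S,0,1]; print("slot in tool",p[:2])
np.save("stand.npy",np.r_[O,a])
# far bottom corner of plate: tool z ~ .146+.114=.26
for u,v in [(320.4,156.5),(327.2,156.5)]: print(atz(w,M,u,v,.260))
for u,v in [(318.3,195.5),(330,195.5)]: print(atz(w,M,u,v,.162))
```

```text
len 0.29630551356162227 wid 0.0951074007172612
y-axis ang 96.87824752554108 97.006875345478
O from -y end [ 0.54240568 -0.08086152] O from +y end [ 0.54358517 -0.08409382]
lens [0.53213254 0.00929537] O from lens [ 0.54325297 -0.08203007] expected lens [0.53128525 0.01046392]
slot [ 0.55441804 -0.17628478] yaw 6.942561435509532
319 134 in stand rel slot [-0.0455 -0.0053]
332 134 in stand rel slot [-0.0455  0.0076]
322 138 in stand rel slot [-0.0395 -0.0024]
327 138 in stand rel slot [-0.0395  0.0028]
310.4 126 in stand rel slot [-0.0532 -0.0138]
340.4 126 in stand rel slot [-0.0532  0.0158]
slot in tool [-0.00154959  0.00036212]
[ 0.03793321 -0.00250583  0.26      ]
[0.03793442 0.0022182  0.26      ]
[ 0.03722351 -0.00239377  0.162     ]
[0.037225   0.00241868 0.162     ]
```

```bash
python3 -m jog '[[1,0,0.0009,0.02,0],[1,0,0.0009,0.045,0],[1,0,0.0009,0.07,0],[1,0,0.0009,0.09,0],[1,0,0.0009,0.095,0],[1,0,0.0009,0.095,0],[1,0,0.0009,0.095,0],[1,0,0.0009,0.095,0]]'
python3 - <<'E'
from h import *
o=get_obs();w=capture("wrist")
crop(w["img"],260,60,390,240,3.3,"pics/w5.png")
E
```

```text
time: 7.05
tool_pos: [0.5536, -0.1756, 0.3093]
eef_rot: [-3.141, 0.002, -3.021]
contact_force: [0.2, 0.4, -1.4]
finger_gap: 0.102
```

View pics/w5.png

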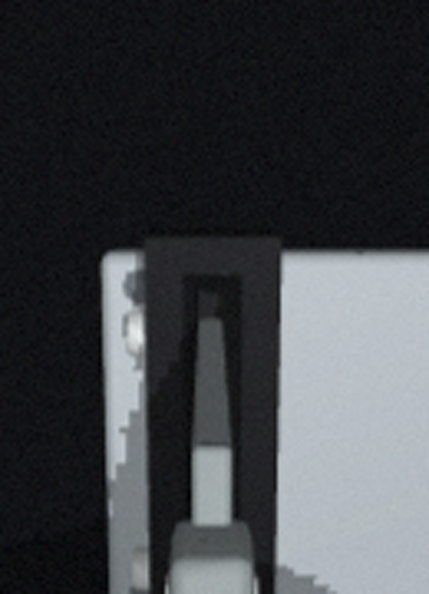

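```bash
python3 -m jog '[[1,0,0,0.005,0],[1,0,0,0.01,0],[1,0,0,0.015,0],[1,0,0,0.02,0],[1,0,0,0.024,0],[1,0,0,0.027,0],[1,0,0,0.028,0],[1,0,0,0.028,0]]'
```

```text
time: 7.9
tool_pos: [0.5533, -0.1755, 0.2796]
eef_rot: [-3.142, -0.0, -3.021]
contact_force: [0.4, -0.4, -1.2]
finger_gap: 0.106
```

```bash
python3 -m jog '[[1,0,0,0.0005,0],[1,0,0,0.001,0],[1,0,0,0.0015,0],[1,0,0,0.002,0],[1,0,0,0.002,0]]'; python3 -m jog '[[1,0,0,0.0005,0],[1,0,0,0.001,0],[1,0,0,0.001,0]]'
```

```text
time: 8.4
tool_pos: [0.5533, -0.1755, 0.2781]
eef_rot: [-3.141, 0.001, -3.021]
contact_force: [1.3, 1.0, 0.2]
finger_gap: 0.104
time: 8.7
tool_pos: [0.5534, -0.1756, 0.2781]
eef_rot: [-3.141, 0.001, -3.021]
contact_force: [-1.8, 0.7, 6.3]
finger_gap: 0.103
```

```bash
python3 -m jog '[[1,0,0,0.001,0],[1,0,0,0.0015,0],[1,0,0,0.0015,0]]'
```

```text
time: 9.0
tool_pos: [0.5534, -0.1758, 0.2781]
eef_rot: [-3.14, 0.002, -3.021]
contact_force: [-4.1, 0.8, 12.3]
finger_gap: 0.102
```

```bash
python3 -m jog '[[1,0,0,-0.001,0],[0.6,0,0,-0.001,0],[0.3,0,0,-0.001,0],[0,0,0,-0.001,0],[0,0,0,-0.001,0],[0,0,0,-0.001,0],[0,0,0,-0.02,0],[0,0,0,-0.05,0],[0,0,0,-0.09,0],[0,0,0,-0.12,0],[0,0,0,-0.13,0],[0,0,0,-0.13,0],[0,0,0,-0.13,0]]'
python3 - <<'E'
from h import *
o=get_obs();w=capture("wrist");s=capture("scene")
np.save("w6T.npy",pose(w,o));np.save("w6i.npy",w["img"]);
cv2.imwrite("pics/w6.png",w["img"][:,:,::-1]);crop(s["img"],300,150,460,350,3,"pics/s6.png")
E
```

```text
time: 10.3
tool_pos: [0.5533, -0.1753, 0.4036]
eef_rot: [3.141, -0.002, -3.021]
contact_force: [-0.3, 0.0, -0.4]
finger_gap: 0.501
```

View pics/w6.png

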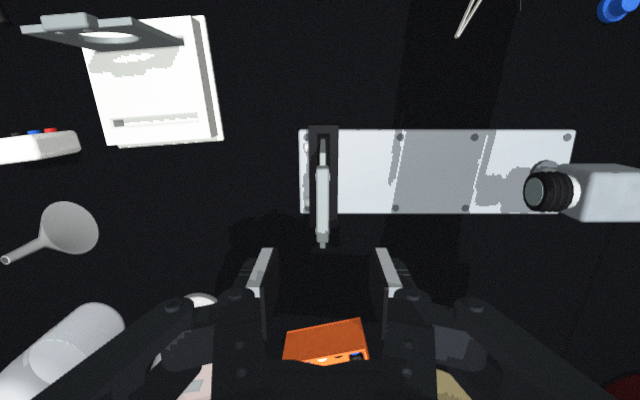

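View pics/s6.png

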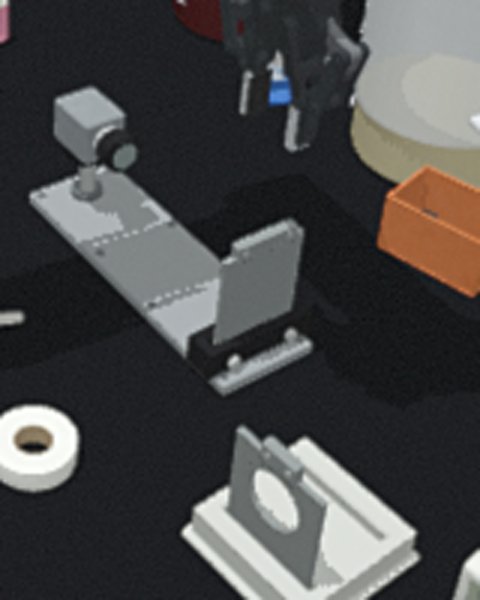

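The solid plate stands upright in the holder and is released. Before swinging to the rack I'm checking nearby tall obstacles (cylinder with the blue base, instrument box) and the seated bar's height.

Run:
```python
from h import *
w=capture("wrist");M=np.array(w["tool_from_camera"])
o={"tool_pos":[.6,0,.4044],"eef_rot":[3.14,0,-1.571]}
T=pose(w,o)
print("cyl base",atz(w,T,160,285,0.01))
s=capture("scene");S=pose(s)
b=atz(s,S,391,181,0.0);print("cyl base scene",b)
for h in (.1,.15,.2,.25,.3): print(h,proj(s,S,[b[0],b[1],h]).round(0))
print("box front bottom corner px (271,138)", atz(s,S,272,140,0),"right",atz(s,S,360,128,0), "left-back", atz(s,S,245,85,.0))
c=atz(s,S,272,140,0)
for h in (.05,.1,.15,.2): print(h,proj(s,S,[c[0],c[1],h]).round(0))
T6=np.load("w6T.npy")
i=np.load("w6i.npy");crop(i,290,115,360,255,4,"pics/w6a.png")
crop(s["img"],140,20,460,200,2.4,"pics/s6b.png")
```

```text
cyl base [0.8028378  0.14307237 0.01      ]
cyl base scene [0.79618265 0.15089986 0.        ]
0.1 [[395. 154.]]
0.15 [[396. 140.]]
0.2 [[398. 125.]]
0.25 [[400. 110.]]
0.3 [[403.  94.]]
box front bottom corner px (271,138) [0.54261717 0.57036621 0.        ] right [8.94697325e-01 5.23507999e-01 1.11022302e-16] left-back [0.62026397 1.13452706 0.        ]
0.05 [[271. 128.]]
0.1 [[271. 115.]]
0.15 [[270. 102.]]
0.2 [[269.  89.]]
```

View pics/w6a.png

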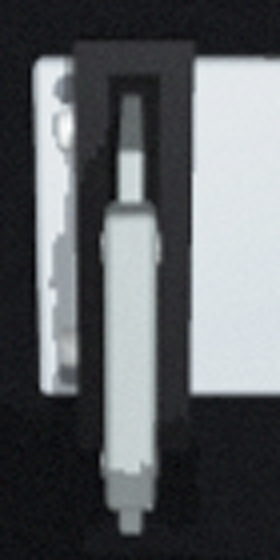

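View pics/s6b.png

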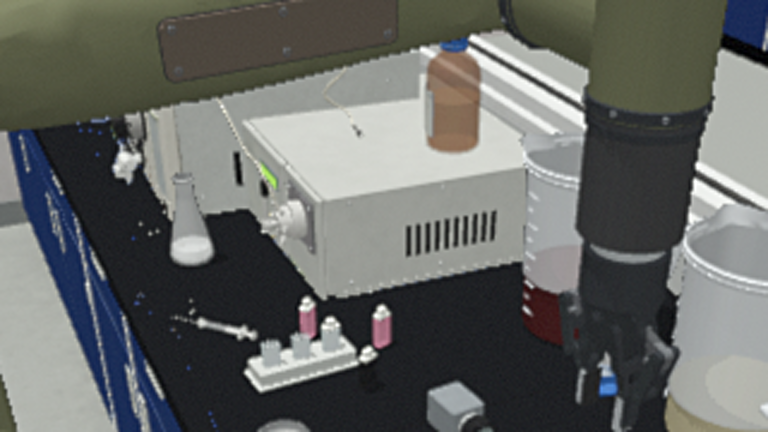

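```bash
python3 -m jog '[[0,-0.003,0.02,0,0],[0,-0.008,0.06,0,0],[0,-0.0135,0.1,0,0],[0,-0.019,0.14,0,0],[0,-0.024,0.18,0,0],[0,-0.03,0.22,0,0],[0,-0.035,0.26,0,0],[0,-0.04,0.3,0,0],[0,-0.046,0.34,0,0.01],[0,-0.051,0.38,0,0.02],[0,-0.056,0.42,0,0.03],[0,-0.061,0.46,0,0.04],[0,-0.067,0.5,0,0.05],[0,-0.0705,0.525,0,0.06],[0,-0.0709,0.531,0,0.06],[0,-0.0709,0.531,0,0.06],[0,-0.0709,0.531,0,0.06]]'
python3 - <<'E'
from h import *
o=get_obs();w=capture("wrist");print(o["q"])
np.save("w7T.npy",pose(w,o));np.save("w7i.npy",w["img"]);
cv2.imwrite("pics/w7.png",w["img"][:,:,::-1])
T6=np.load("w6T.npy"); a,b=atz(w,T6,324,168,.132),atz(w,T6,323,232,.132);print("bar",a,b,np.linalg.norm(a-b))
E
```

```text
time: 12.2
tool_pos: [0.5598, 0.3595, 0.405]
eef_rot: [-3.141, -0.0, -3.081]
contact_force: [0.2, 0.8, 0.2]
finger_gap: 0.497
[ 8.70660663e-01  2.15070597e-01  2.76404956e-01  1.77064196e-04
 -1.63270475e+00 -2.38105223e+00]
bar [ 0.52536063 -0.17843591  0.132     ] [ 0.57572216 -0.17308597  0.132     ] 0.05064490360751076
```

View pics/w7.png

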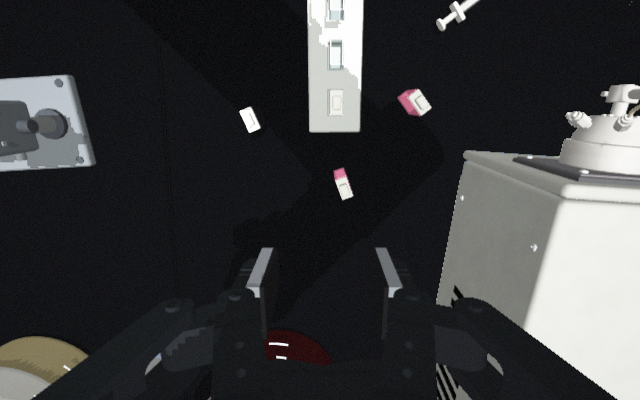

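The view shows the rack at (335,65). The white stopper in the well nearest the gripper is at (336,102), and the open cells are at (335,55) and (335,10). The black look-alike is at (250,119), with pinks at (415,102) and (343,184). Enlarging to confirm.

Run:
```python
from h import *
i=np.load("w7i.npy")
crop(i,230,0,440,210,3.5,"pics/w7a.png")
crop(i,300,70,375,145,8,"pics/w7b.png")
```

```text
(no output)
```

View pics/w7a.png

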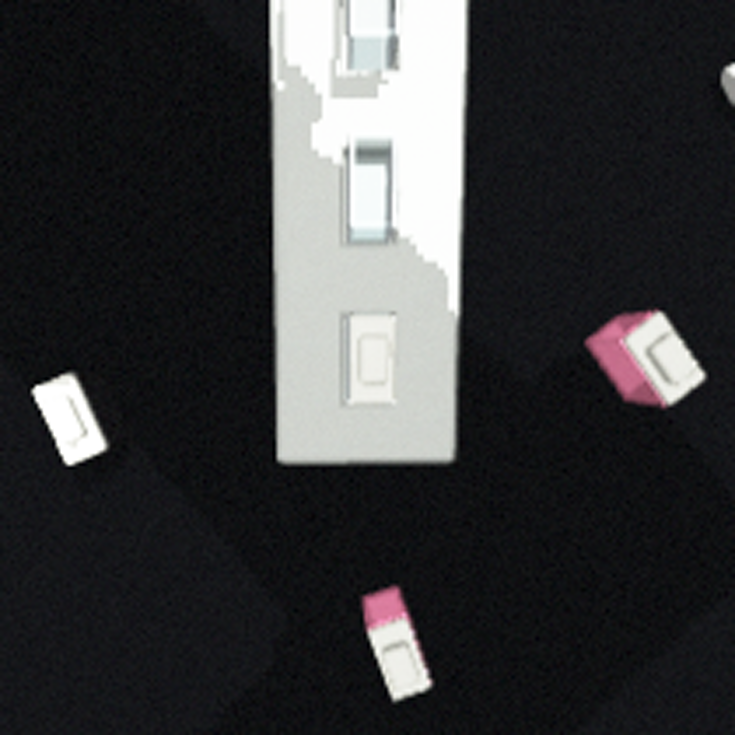

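View pics/w7b.png

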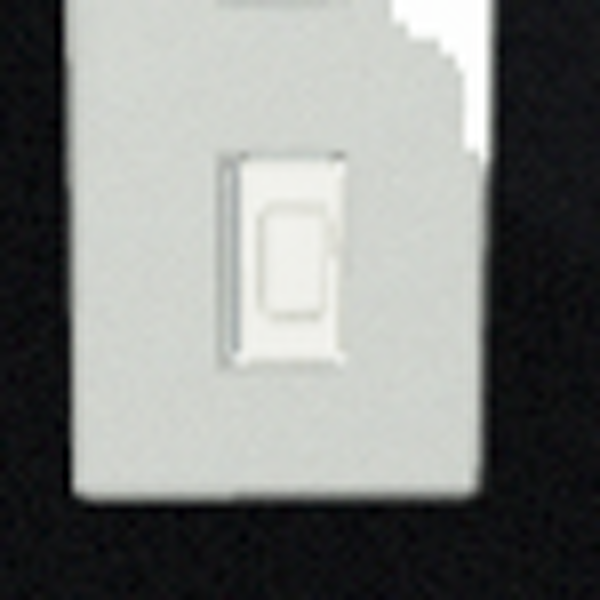

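Run:
```python
from h import *
w=capture("wrist");T=np.load("w7T.npy");M=np.array(w["tool_from_camera"]);Tt=T@np.linalg.inv(M)
A=lambda u,v,z: atz(w,T,u,v,z)[:2]
ang=lambda d:np.degrees(np.arctan2(d[1],d[0]))
q=lambda a,b:(a/3.5+230,b/3.5)
for z in (.005,.022):
    BL,BR,TL,TR=A(*q(277,461),z),A(*q(456,461),z),A(*q(271,5),z),A(*q(468,5),z)
    print(z,"wid",np.linalg.norm(BL-BR),"at top",np.linalg.norm(TL-TR),"side ang",ang(TL-BL),ang(TR-BR),"end mid",(BL+BR)/2,"bottom ang",ang(BR-BL))
k=A(293/8+300,262/8+70,.067);print("knob",k)
st=[A(x/8+300,y/8+70,.056) for x,y in [(240,158),(345,157),(345,362),(237,362)]]
print("stopper",np.mean(st,0),[np.linalg.norm(st[i]-st[(i+1)%4]) for i in range(4)],ang(st[0]-st[3]),ang(st[1]-st[2]))
print("tool:",np.round((np.linalg.inv(Tt)@np.r_[k,.05,1])[:3],4))
```

```text
0.005 wid 0.056045896541756 at top 0.05550032127346704 side ang -176.48683807814174 -176.2389202908301 end mid [0.51592123 0.36836721] bottom ang 93.47597296898336
0.022 wid 0.053463509465076754 at top 0.052943072281984305 side ang -176.48683807814177 -176.2389202908301 end mid [0.5145483  0.36774385] bottom ang 93.47597296898334
knob [0.48557813 0.36601858]
stopper [0.48543968 0.36626515] [np.float64(0.011964384292786642), np.float64(0.022613209437540836), np.float64(0.012572177279643089), np.float64(0.022504019174955685)] -177.10328856674406 -175.55925091833157
tool: [0.0736 0.0112 0.355 ]
```

The cell measures (0.4855,0.366), consistent with the rack's +44 mm well, and the foot width of 56.0 mm matches. I'm moving above it.

```bash
python3 -m jog '[[0.3,0.025,0.004,0,0],[0.3,0.05,0.008,0,0],[0.3,0.0736,0.0112,0.02,0],[0.3,0.0736,0.0112,0.055,0],[0.3,0.0736,0.0112,0.09,0],[0.3,0.0736,0.0112,0.12,0],[0.3,0.0736,0.0112,0.125,0],[0.3,0.0736,0.0112,0.125,0],[0.3,0.0736,0.0112,0.125,0]]'
python3 - <<'E'
from h import *
o=get_obs();w=capture("wrist");print(o["q"])
np.save("w8T.npy",pose(w,o));np.save("w8i.npy",w["img"]);
crop(w["img"],220,120,430,350,2.6,"pics/w8.png")
M=np.array(w["tool_from_camera"]);print(proj(w,M,[[0,0,.155],[0,0,o["tool_pos"][2]-.067],[.006,0,o["tool_pos"][2]-.067],[-.006,0,o["tool_pos"][2]-.067]]))
E
```

```text
time: 13.2
tool_pos: [0.4861, 0.3669, 0.2827]
eef_rot: [3.14, 0.003, -3.081]
contact_force: [0.7, 0.6, 0.5]
finger_gap: 0.347
[ 9.75338818e-01  8.23723144e-02 -9.35377869e-02  1.00838102e-03
 -1.39171558e+00 -2.48580085e+00]
[[324.13801806 284.59395158]
 [324.05611872 231.12596095]
 [324.06122276 221.715001  ]
 [324.05110297 240.37412884]]
```

View pics/w8.png

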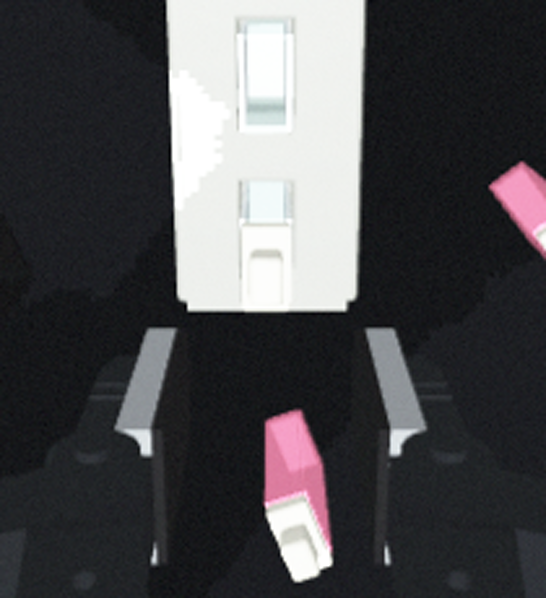

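```bash
python3 -m jog '[[0.3,0.0015,-0.001,0.02,0],[0.3,0.0015,-0.001,0.045,0],[0.3,0.0015,-0.001,0.065,0],[0.3,0.0015,-0.001,0.078,0],[0.3,0.0015,-0.001,0.084,0],[0.3,0.0015,-0.001,0.085,0],[0.3,0.0015,-0.001,0.085,0],[0.3,0.0015,-0.001,0.085,0]]' 30
python3 - <<'E'
from h import *
o=get_obs();w=capture("wrist");s=capture("scene")
crop(w["img"],220,120,430,380,2.3,"pics/w9.png");crop(s["img"],230,90,340,200,5,"pics/s9.png")
E
```

```text
time: 14.05
tool_pos: [0.4844, 0.3662, 0.1965]
eef_rot: [3.14, 0.001, -3.081]
contact_force: [1.0, 0.1, -0.8]
finger_gap: 0.352
```

View pics/w9.png

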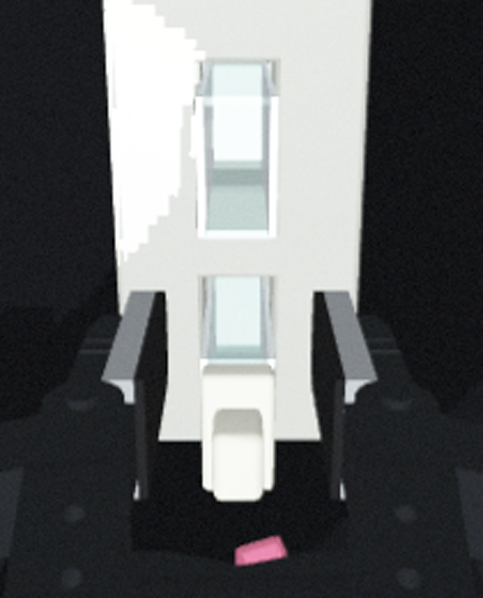

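View pics/s9.png

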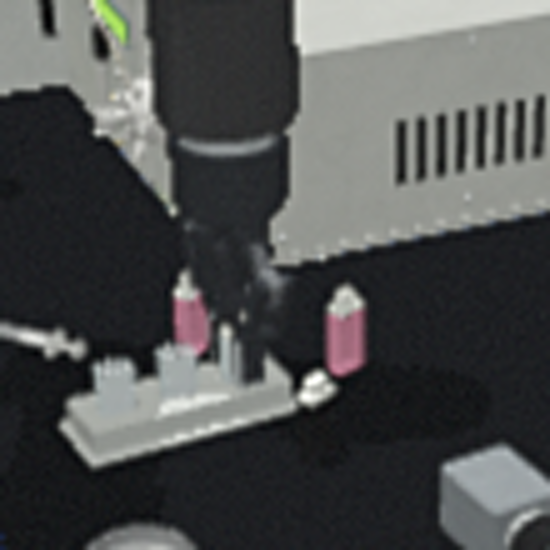

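```bash
python3 - <<'E'
from h import *
w=capture("wrist");M=np.array(w["tool_from_camera"])
for v in (299,304,337): print(v,atz(w,M,323.5,v,.1295))
E
python3 -m jog '[[0.6,0,0,0,0],[1,0,0,0,0],[1,0,0,0,0],[1,0,0,0,0],[1,0,0,0,0],[1,0,0,0,0]]' 30
```

```text
299 [ 0.00964589 -0.0002435   0.1295    ]
304 [ 0.00768198 -0.00024346  0.1295    ]
337 [-0.00579105 -0.00024318  0.1295    ]
time: 14.8
tool_pos: [0.4843, 0.366, 0.1959]
eef_rot: [3.141, 0.001, -3.081]
contact_force: [-0.8, -0.7, 5.9]
finger_gap: 0.139
```

```bash
python3 -m jog '[[1,0,0,-0.005,0],[1,0,0,-0.012,0],[1,0,0,-0.022,0],[1,0,0,-0.04,0],[1,0,0,-0.07,0],[1,0,0,-0.11,0],[1,0,0,-0.14,0],[1,0,0,-0.15,0],[1,0,0,-0.15,0],[1,0,0,-0.15,0]]'
python3 - <<'E'
from h import *
o=get_obs();w=capture("wrist");s=capture("scene")
np.save("w10i.npy",w["img"])
crop(w["img"],220,120,430,380,2.3,"pics/w10.png");crop(s["img"],230,30,340,200,3.5,"pics/s10.png")
E
```

```text
time: 15.8
tool_pos: [0.4838, 0.3658, 0.3439]
eef_rot: [-3.141, -0.002, -3.081]
contact_force: [0.4, 0.1, -0.8]
finger_gap: 0.143
```

View pics/w10.png

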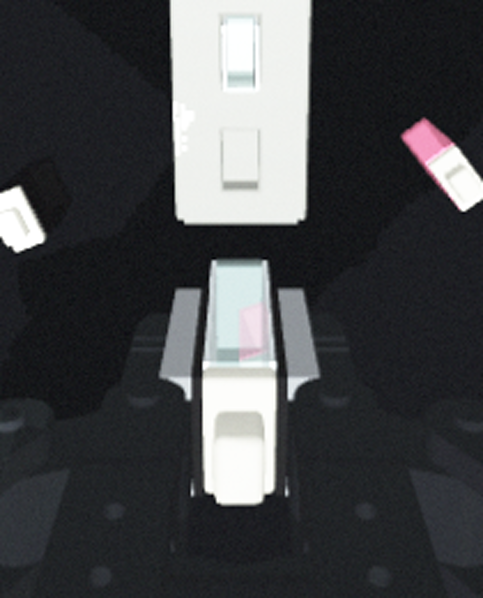

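View pics/s10.png

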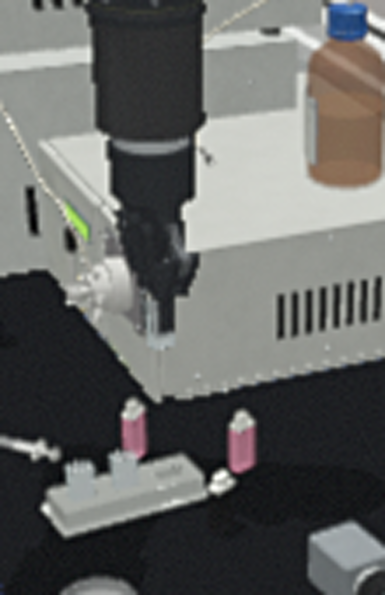

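Run:
```python
from h import *
w=capture("wrist");M=np.array(w["tool_from_camera"]);i=w["img"]
for n,v,z in [("bottom far edge",233.5,.188),("glass top far edge",279,.143),("knob near",339,.129)]: print(n,atz(w,M,323.5,v,z))
for x in (-.002,-.001,0,.001):
    print(x,proj(w,M,[[x+.01125,0,.188],[x+.01125,0,.143],[x-.006,0,.129],[x+.006,0,.129]])[:,1].round(1))
crop(i,290,225,360,350,4.5,"pics/w10b.png")
```

```text
bottom far edge [ 0.00979319 -0.00030358  0.188     ]
glass top far edge [ 0.00955361 -0.00025672  0.143     ]
knob near [-0.00622842 -0.0002418   0.129     ]
-0.002 [234.5 279.7 343.2 314.1]
-0.001 [232.7 277.4 340.8 311.6]
0 [230.8 275.  338.5 309.1]
0.001 [229.  272.6 336.1 306.6]
```

View pics/w10b.png

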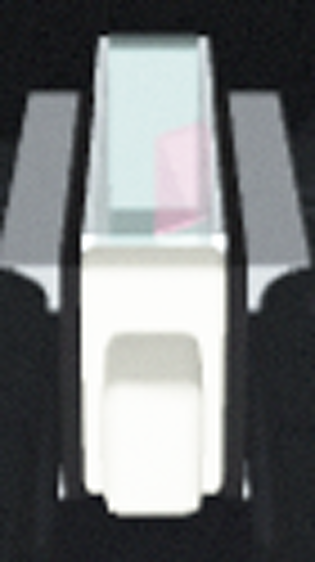

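The cell is held centred and upright, with the cell middle about -1 mm along tool x, and the open cells and plates are undisturbed. I'm carrying it to above the midpoint with a quarter turn.

```bash
python3 -m jog '[[1,-0.001,-0.015,0,-0.05],[1,-0.003,-0.045,0,-0.18],[1,-0.005,-0.08,0,-0.31],[1,-0.008,-0.115,0,-0.44],[1,-0.011,-0.15,0,-0.57],[1,-0.013,-0.185,0,-0.7],[1,-0.015,-0.22,0,-0.83],[1,-0.018,-0.255,0,-0.96],[1,-0.02,-0.29,0,-1.09],[1,-0.023,-0.325,0,-1.22],[1,-0.025,-0.36,0,-1.35],[1,-0.028,-0.395,0,-1.48],[1,-0.03,-0.43,0,-1.58],[1,-0.0315,-0.447,0,-1.631],[1,-0.0317,-0.4518,0,-1.631],[1,-0.0317,-0.4518,0,-1.631],[1,-0.0317,-0.4518,0,-1.631]]'
python3 - <<'E'
from h import *
o=get_obs();w=capture("wrist");s=capture("scene");print(o["q"])
np.save("w11i.npy",w["img"]);np.save("w11T.npy",pose(w,o))
cv2.imwrite("pics/w11.png",w["img"][:,:,::-1])
crop(s["img"],290,80,430,290,2.8,"pics/s11.png")
E
```

```text
time: 17.65
tool_pos: [0.5431, -0.0826, 0.3447]
eef_rot: [3.141, 0.0, -1.45]
contact_force: [0.7, 0.3, 0.2]
finger_gap: 0.144
[ 2.14764777e-01 -9.30804372e-02 -1.54639330e-01 -2.21367629e-04
 -1.51003217e+00 -9.41926964e-02]
```

View pics/w11.png

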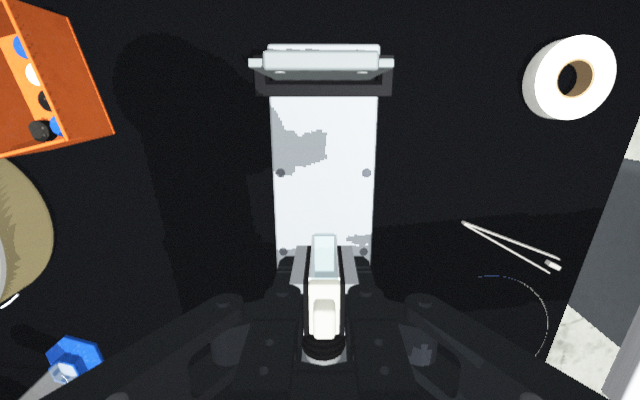

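View pics/s11.png

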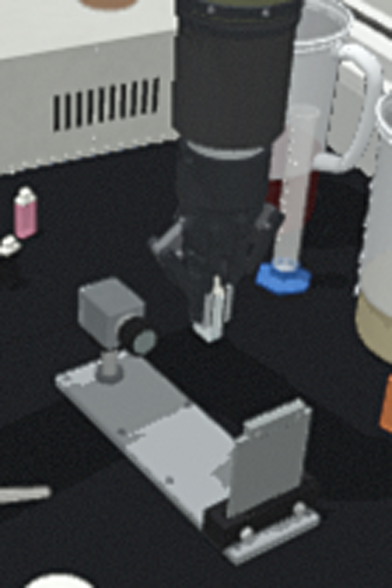

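Run:
```python
from h import *
i=np.load("w11i.npy").astype(float).mean(2);w=capture("wrist");M=np.array(w["tool_from_camera"]);T=np.load("w11T.npy");Tt=T@np.linalg.inv(M)
hz=T[2,3]*0+Tt[2,3]
L=[];Rr=[]
for v in range(105,235,5):
    r=i[v]; a=np.where(r[250:300]>90)[0][0]+250; b=np.where(r[350:400]>90)[0][-1]+350
    def sub(k,s): # subpixel crossing at 90
        return k-s*(r[k]-90)/(r[k]-r[k-s])
    L.append(atz(w,M,sub(a,1),v,hz-.012)[:2]); Rr.append(atz(w,M,sub(b,-1),v,hz-.012)[:2])
L,Rr=np.array(L),np.array(Rr)
for n,a in (("L",L),("R",Rr),("C",(L+Rr)/2)):
    p=np.polyfit(a[:,0],a[:,1],1);print(n,"y at x=0 %.4f slope %.4f"%(p[1],p[0]))
print("width",np.mean(Rr[:,1]-L[:,1]))
from bench import get_obs
i3=np.load("w11i.npy");crop(i3,235,35,410,105,4.5,"pics/w11a.png")
Oest=np.r_[.5427,-.0822,.09,1]; print("mid in tool",np.linalg.inv(Tt)@Oest)
```

```text
L y at x=0 -0.0475 slope 0.0027
R y at x=0 0.0478 slope 0.0001
C y at x=0 0.0002 slope 0.0014
width 0.09526631118839977
mid in tool [-4.21325947e-04  1.70245368e-04  2.54703450e-01  1.00000000e+00]
```

View pics/w11a.png

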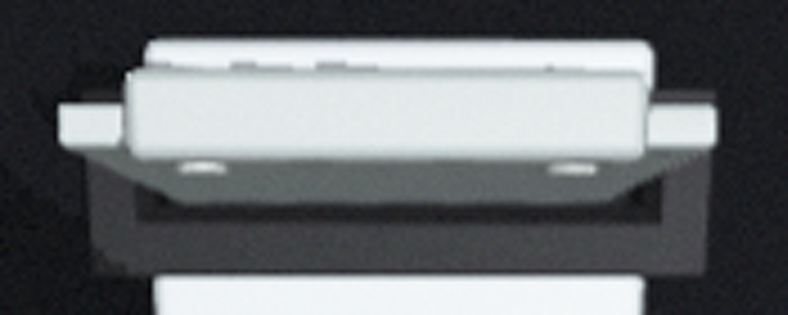

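Run:
```python
from h import *
w=capture("wrist");M=np.array(w["tool_from_camera"])
for n,u,v,z in [("bar far",323,51,.2127),("bar near",323,69.9,.2127),("ear far",255,58.2,.3447-.116),("holder near",320,95.6,.3447-.038),("barL",235+125/4.5,60,.2127),("barR",235+647/4.5,60,.2127)]:
    print(n,atz(w,M,u,v,z).round(4))
```

```text
bar far [9.850e-02 1.000e-04 2.127e-01]
bar near [8.960e-02 1.000e-04 2.127e-01]
ear far [ 0.097  -0.0375  0.2287]
holder near [ 0.0789 -0.0024  0.3067]
barL [ 0.0943 -0.0305  0.2127]
barR [0.0943 0.0284 0.2127]
```

```bash
python3 -m jog '[[1,0.0005,0.0002,0.015,0],[1,0.0005,0.0002,0.035,0],[1,0.0005,0.0002,0.055,0],[1,0.0005,0.0002,0.075,0],[1,0.0005,0.0002,0.086,0],[1,0.0005,0.0002,0.0892,0],[1,0.0005,0.0002,0.0892,0],[1,0.0005,0.0002,0.0892,0],[1,0.0005,0.0002,0.0892,0]]'
python3 - <<'E'
from h import *
o=get_obs();w=capture("wrist");s=capture("scene");d=capture("side")
print(o["tool_pos"],o["eef_rot"])
for n,c in (("w",w),("s",s),("d",d)): np.save(n+"12i.npy",c["img"])
np.save("w12T.npy",pose(w,o))
# predicted box of cell in scene
O=np.array([.5427,-.0822]);a=np.radians(96.94);ey=np.array([np.cos(a),np.sin(a)]);ex=np.array([ey[1],-ey[0]])
for nm,c in (("scene",s),("side",d)):
    S=pose(c);P=[np.r_[O+ex*x+ey*y,z] for z in (.0675,.1125) for x in (-.00625,.00625) for y in (-.01125,.01125)]
    pp=proj(c,S,P);im=c["img"][:,:,::-1].copy()
    print(nm,pp.round(1).tolist())
    x0,y0=(pp.mean(0)-[60,50]).astype(int); x0=max(x0,0);y0=max(y0,0)
    k=6;cr=cv2.resize(im[y0:y0+95,x0:x0+120],None,fx=k,fy=k,interpolation=cv2.INTER_CUBIC)
    cv2.imwrite(f"pics/{nm}12r.png",cr)
    for p in pp: cv2.circle(cr,tuple(int(t) for t in ((p-[x0,y0]+.5)*k)),3,(0,0,255),-1)
    l=proj(c,S,np.r_[O+ey*.092,.09])[0];cv2.circle(cr,tuple(int(t) for t in ((l-[x0,y0]+.5)*k)),4,(0,255,0),-1)
    cv2.imwrite(f"pics/{nm}12.png",cr)
E
```

```text
time: 18.75
tool_pos: [0.5433, -0.0837, 0.2571]
eef_rot: [-3.14, -0.0, -1.45]
contact_force: [-0.3, 0.7, -0.8]
finger_gap: 0.138
[ 0.54331478 -0.08369289  0.25706871] [-3.13990620e+00 -1.03075549e-04 -1.44975293e+00]
scene [[361.6, 229.9], [356.3, 225.2], [365.5, 228.3], [360.2, 223.6], [362.9, 216.0], [357.5, 211.3], [366.9, 214.4], [361.4, 209.8]]
side [[311.0, 185.5], [311.0, 188.4], [307.4, 185.6], [307.4, 188.5], [310.7, 174.0], [310.7, 176.8], [307.1, 174.1], [307.1, 176.9]]
```

View pics/scene12.png

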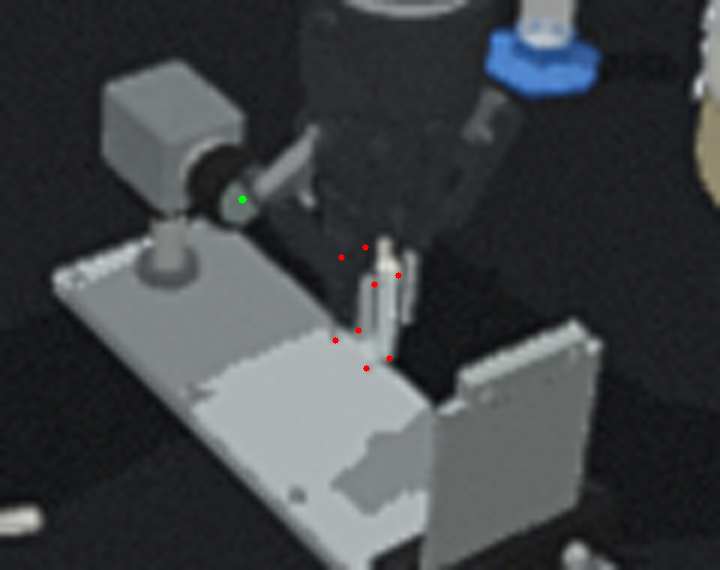

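View pics/side12.png

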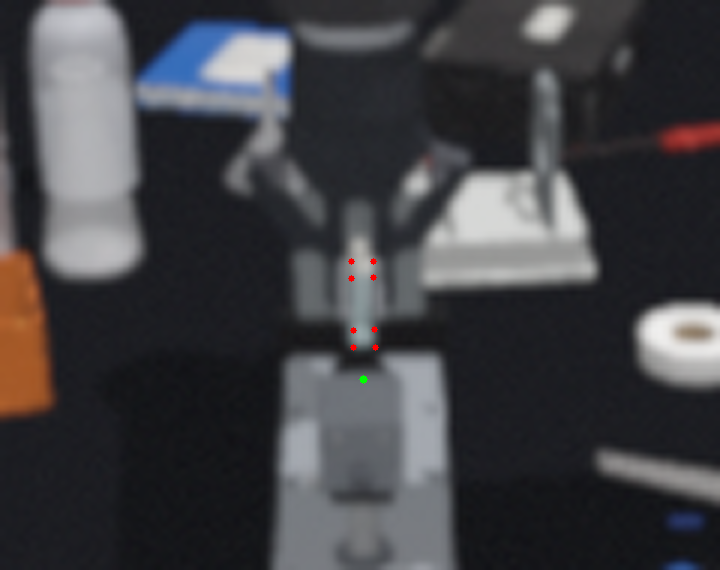

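View pics/scene12r.png

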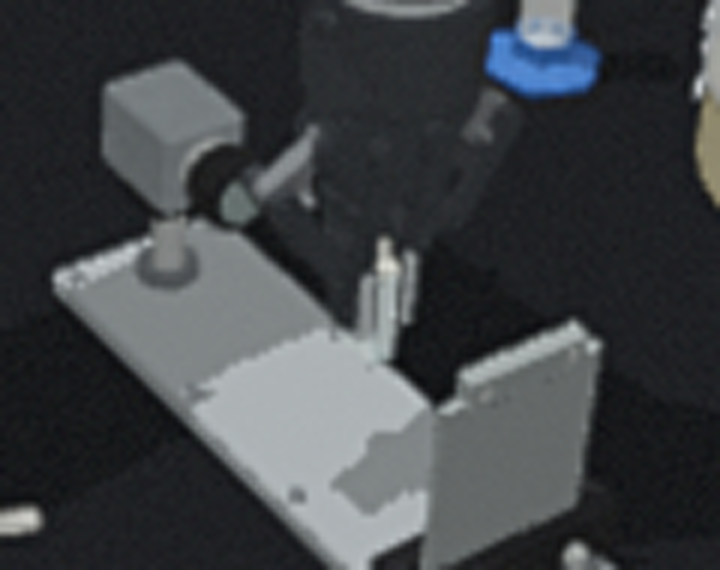

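Run:
```python
from h import *
P=[];R=[]
for k in range(12):
    w=capture("wrist");o=get_obs();P.append(o["tool_pos"]);R.append(np.unwrap(np.r_[np.pi,o["eef_rot"]])[1:] if 0 else o["eef_rot"])
P=np.array(P);print(P.mean(0).round(5),P.std(0).round(5),np.array(R)[:,2].mean(), (np.array(R)[:,0]%(2*np.pi)).mean(), np.array(R)[:,1].mean(),o["finger_gap"],o["time"])
crop(w["img"],230,30,420,370,1.75,"pics/w13.png");np.save("w13i.npy",w["img"])
i=w["img"];crop(i,290,225,360,350,4.5,"pics/w13b.png")
```

```text
[ 0.54305 -0.08372  0.25605] [3.0e-05 1.0e-05 1.5e-04] -1.4497822862016498 3.1416125467309293 -1.641067599330211e-05 0.14032994607285917 19.5
```

View pics/w13.png

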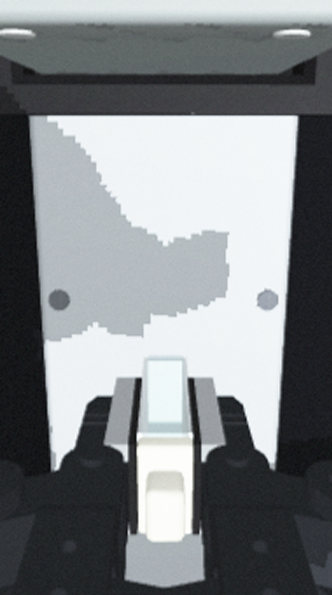

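View pics/w13b.png

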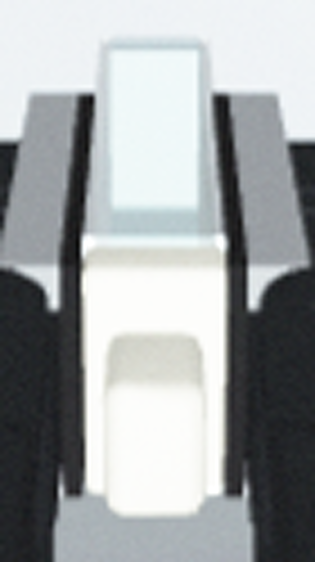

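Run:
```python
from h import *
i=np.load("w13i.npy").astype(float).mean(2);w=capture("wrist");o=get_obs();M=np.array(w["tool_from_camera"]);hz=.25605
print(o["tool_pos"])
v=[k for k in range(80,105) if i[k+1,300:345].mean()-i[k,300:345].mean()>15];print(v,[round(i[k,300:345].mean()) for k in range(70,100)])
k=[j for j in range(85,105) if i[j,350:390].mean()<120 and i[j+1,350:390].mean()>=120][0]
a,b=i[k,350:390].mean(),i[k+1,350:390].mean();vv=k+(120-a)/(b-a)
print("holder near edge row",vv,atz(w,M,360,vv,hz-.038))
L=[];Rr=[]
for v in range(110,280,5):
    r=i[v];a=np.where(r[230:290]>110)[0][0]+230;b=np.where(r[360:420]>110)[0][-1]+360
    if r[a]>110 and a>231: L.append(atz(w,M,a-(r[a]-110)/(r[a]-r[a-1]),v,hz-.012)[:2])
    if b<419: Rr.append(atz(w,M,b+(r[b]-110)/(r[b]-r[b+1]),v,hz-.012)[:2])
L,Rr=np.array(L),np.array(Rr)
pl,pr=np.polyfit(L[:,0],L[:,1],1),np.polyfit(Rr[:,0],Rr[:,1],1)
print("L",pl,"R",pr,"centre",(pl[1]+pr[1])/2)
for n,v in (("bottom far",225+40/4.5),("glass top",225+240/4.5)): print(n,atz(w,M,323.5,v,.188 if "b"==n[0] else .143))
```

```text
[ 0.54304107 -0.0837349   0.25595012]
[95, 96] [100, 97, 66, 38, 36, 36, 36, 37, 56, 65, 65, 66, 65, 66, 66, 65, 65, 65, 66, 66, 66, 66, 67, 66, 62, 71, 219, 244, 244, 244]
holder near edge row 95.3024620340543 [0.0773519  0.01998499 0.21805   ]
L [ 0.00207341 -0.04718178] R [0.00089574 0.04732296] centre 7.059090137984114e-05
bottom far [0.00937313 0.00031871 0.188     ]
glass top [0.00964348 0.0003073  0.143     ]
```

```bash
python3 -m jog '[[1,-0.0003,0,0.0002,0],[1,-0.0005,0,0.0004,0],[1,-0.0005,0,0.0004,0],[1,-0.0005,0,0.0004,0],[1,-0.0005,0,0.0004,0],[1,-0.0005,0,0.0004,0],[1,-0.0005,0,0.0004,0],[1,-0.0005,0,0.0004,0],[1,-0.0005,0,0.0004,0],[1,-0.0005,0,0.0004,0]]'
python3 - <<'E'
from h import *
s=capture("scene");d=capture("side");o=get_obs();print(o["tool_pos"],o["eef_rot"],np.abs(o["qd"]).max(),o["time"])
crop(s["img"],230,130,450,370,2.5,"pics/s14.png")
M=np.array(capture("wrist")["tool_from_camera"])
E
```

```text
time: 20.55
tool_pos: [0.543, -0.0832, 0.2556]
eef_rot: [3.141, -0.0, -1.45]
contact_force: [-0.1, 1.1, -0.6]
finger_gap: 0.134
[ 0.54298539 -0.08321252  0.25557761] [ 3.14150926e+00 -3.00065845e-05 -1.44977078e+00] 0.0009610973300024346 20.65
```

View pics/s14.png

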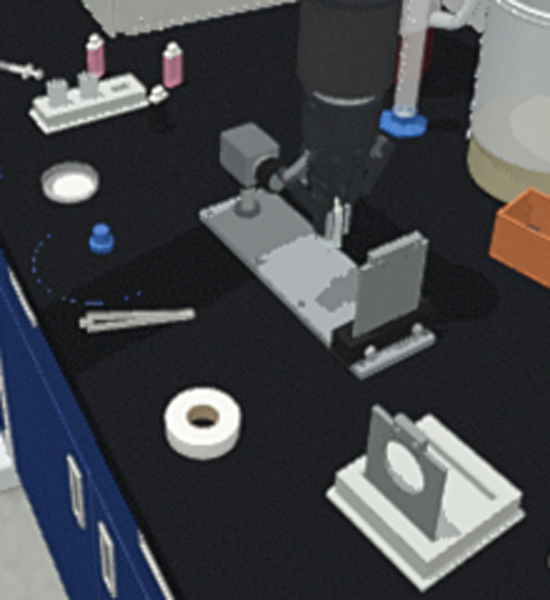

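The picture shows the solid plate seated upright in the holder and the windowed plate still in the block. Both open cells are in the rack, and the stoppered cell is held in front of the lens. I'm handing the job in.

```bash
python3 -c "
from bench import workorder; print(workorder.job_done())"
```

```text
the job is handed in; nothing more can be done
None
```

The job is handed in at 20.65 s. The solid backing plate is in the stand's slot, pushed home and released. The stoppered cell is held still and upright at the midpoint, with its clear end windows facing lens and plate.

**Plate:** It stopped at the height computed for the slot floor. The upward force rose to about 12 N while the position stayed put, and after release it stood upright in the pictures.

**Cell position:** The estimated cell middle is at (0.543, -0.082, 0.090) m. That is within about 1 mm of my midpoint estimate, and the arm was at rest.

**Left in place:** In the last scene picture the windowed plate was still in its block and both open cells were in the rack.

**Small disagreements between checks:**
- The stand origin found from its two ends differed by about 3 mm along the lens axis. I used the average with the lens, slot and seated-plate readings.
- The last wrist check put the cell 0.3–0.7 mm too near the plate, so I shifted it 0.5 mm toward the lens and lowered it 0.4 mm. I did not repeat the wrist measurement after that.
- The scene camera's predicted lens point was about 0.7 pixel (roughly 2 mm) off, which matches its stated calibration error.

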